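Square up a brass tube in the sawing jig and close the keeper

TASK

Get the square brass tube ready for sawing: push it across the jig plate, without lifting it off, until it lies flush along its whole length against the rail and its left end touches the end stop. Then swing the keeper arm fully round over the tube. Do not knock the clear guard, and leave the other things on the bench where they are.

Things in the scene. Friction and masses are not known exactly. Their poses are not given: they have to be found in the camera images.
- jig: Dark steel plate 200 (x) x 360 (y) x 12 mm, fixed to the bench. Origin: centre of its underside; x points across it away from the robot, y to the left along the rail, z up. Plate top at z = 12 mm. The tube when home has its centre line at x = +38 mm and its middle at y = -20 mm.
- rail_face (a point): Point on the working face of the steel rail, at jig x = +50, y = -45, z = 12 mm. The face looks along -x and runs along y from -180 to +90 mm; the rail's top is at z = 34 mm. Axes as the jig's.
- stop_face (a point): Point on the working face of the steel end stop, at jig x = +38, y = +70, z = 12 mm. The face looks along -y. The stop is a block x = +5 to +50, y = +70 to +90 mm, top at z = 34 mm. Axes as the jig's.
- guard: Clear plastic sheet fixed over the rail; origin and axes as the jig's: x = +16 to +86, y = -170 to -20 mm, underside z = 80, top z = 85 mm, on two posts behind the rail. It overhangs the near side of the seated tube by 10 mm: there an upright tool cannot push the tube home, but one tilted 25 to 40 degrees, fingertips forward and down, can.
- tube: Loose square brass tube 24 x 24 x 180 mm, about 0.2 to 0.4 kg, lying on the jig plate askew, between the rail and the near edge. Origin: centre of its underside. Its long axis is its y axis (to the left, roughly along the rail); x points to the rail, z up.
- tube_end_right (a point): Centre of the tube's right (-y) end face, on the tube's centre line, 12 mm over its underside.
- tube_end_left (a point): Centre of the tube's left (+y) end face, on the tube's centre line; the end which has to touch the end stop.
- keeper (a joint): Angle of the steel keeper arm about its upright pivot, rad, growing anticlockwise from above. 0: open, pointing midway between the jig's -x and +y; 2.356: closed against its limit, pointing along -y over the seated tube. Starts at 0 to 0.5, has light friction (about 0.06 N m) and stays where it is left.
- keeper_pivot (a point): The keeper's pivot axis, at jig x = +38 mm, y = +115 mm, z = 48 mm (top of the arm).
- keeper_peg (a point): Upright black round peg on the keeper arm, 14 mm in diameter, 85 mm from the pivot axis; this point is on the peg's axis at z = 75 mm; the peg spans z = 48 to 93 mm. The arm is 16 mm wide, 100 mm long from the pivot, z = 40 to 48 mm (4 mm above the tube).
- pliers: Bystander: pliers with red handles, 155 mm long, lying to the right of the jig. Origin near the joint.
- bench_block: Bystander: steel block 90 x 90 x 22 mm to the left of the jig. Origin: centre of its underside.
- jar: Bystander: lidded glass jar, 60 mm in diameter, 70 mm high, left of the jig. Origin: centre of its underside.
- mallet: Bystander: wooden mallet, 200 mm long, lying right of the jig; origin under the centre of its head, which is 80 mm long and 40 mm thick.
Mind the look-alikes: they are no part of the job. There is more than one size of the tube; the job needs the largest.

How it is judged:
On the way:
1. the tube lies flush against the rail and touches the end stop while the keeper is still open (x of each of tube_end_right, tube_end_left in the frame of jig above 0.0355 m and y of tube_end_left in the frame of jig above 0.067 m and value of joint keeper below 1 rad), for 0.2 s.
At the end, for the whole second after the job is handed in: Both ends of the tube are within 2.5 mm of the rail's face, its left end is within 3 mm of the end stop, it lies flat and still on the plate, and the keeper is closed over it to within 0.15 rad of its limit (x of tube_end_right in the frame of jig between 0.0355 and 0.041 m and x of tube_end_left in the frame of jig between 0.0355 and 0.041 m and y of tube_end_left in the frame of jig between 0.067 and 0.073 m and z of tube in the frame of jig below 0.016 m and value of joint keeper above 2.2 rad and linear speed of tube below 0.01 m/s); the robot touches nothing.
It fails at once if the tube is lifted more than 10 mm off the plate (z of any of tube_end_right, tube_end_left in the frame of jig above 0.034 m).
It fails at once if the clear guard is knocked with more than 12 N (contact force between guard and the fingers above 12 N or contact force between guard and the arm above 12 N).
It fails at once if a bystander is moved more than 20 mm (distance of any of pliers, bench_block, jar, mallet from where it was at the start of the episode above 0.02 m).
It also fails if it takes over 72 s, if anything falls off the work surface, if the arm or the gripper's body presses on something with over 40 N, if the wrist force passes 120 N, or if a joint passes its speed limit or range.

ROBOT

A 6-joint arm with a two-finger parallel gripper is mounted at the origin on the work surface. World frame = base frame: x ahead of the robot, y to its left, z up, the work surface at z = 0. Lengths are in m, angles in rad, forces in N, time in s.
With the tool pointing down it reaches from about 0.35 to 0.975 m from the base axis. Payload 4.9 kg.
Tool frame: the origin (TCP) lies at the very end of the fingers, on their centre line; the grasp point (between the pads) lies 19 mm behind it; z points along the fingers, y is the line along which they close (so a half turn about z gives the same grasp; the last joint's range is limited). The gripper opens to 85 mm and grips with 20 to 120 N. Pads are 22 mm wide; open, the fingers measure 114 mm over their backs; the gripper's body (76 mm by 85 mm) begins 54 mm behind the grasp point. The pads swing forward as they close: fully open they stand 13 mm farther back than shut.
Start: joints at [1.137, 0.053, 1.613, -0, 1.476, -0.119], TCP at [0.194, 0.594, 0.231] pointing down, gripper open.
Joint ranges: [-3.01, 3.01], [-1.01, 2.22], [0.06, 2.58], [-1.02, 4.17], [0.09, 2.62], [-3.14, 3.14]. Speed limits (rad/s): [2.57, 2.57, 3.14, 3.14, 3.14, 3.14].

INTERFACE

Orientations are given as a unit quaternion [w, x, y, z].
In Python, from plant import state, optics, ticket, nets gives the robot as it stands. The module is installed in compiled form; this text tells all that it offers.
- The arm moves only by the shell command python3 -m inch 'ROWS' [OPENING]. ROWS is JSON, a list of rows, each an object of numbers: "dx", "dy", "dz": the shift along the tool's x, y, z as a fraction of full scale; "rx", "ry", "rz": the turn, a rotation vector about the tool's x, y, z as a fraction of full scale. In form: [{"dx": .., "dy": .., "dz": .., "rx": .., "ry": .., "rz": ..}, ...]. A call has 1 to 5 rows; each row is the pose to reach, as a shift and turn from the pose commanded when the call began, along the tool's axes at that moment; what a row does not reach only later rows make up. Full scale, the value 1, is 0.8 m for a shift and 1.5 rad for a turn. A row lasts 1/10 s, in which the tool goes at most 50 mm and 8.59 degrees, less where a joint would pass 70% of its speed; a pose out of reach is approached as far as the arm can. A call with a number of a shift or a turn outside -1 to 1 is refused whole. A call with a gripper value outside its range is refused whole. OPENING is the opening, from -1 (shut) to 1 (fully open), set as the call begins (- or left out, the last holds). The fingers move at their own pace and stop on an object; the grip force is fixed at half the most. Time passes only in rows, so rows that repeat a pose let the fingers close. It gives the time, the measured TCP pose, the force, the opening and the grip force at its end, in the units of the state.
- state(): the state, without advancing time (a new reading comes with each control period).
- optics.grab_frame(name): name is "scene" or "side" or "wrist"; returns the picture (384x512x3 uint8, red, green, blue); there is no depth.
- optics.camera_info(name): a dict with "fx", "fy", "cx", "cy" (pixels), "k1" (the pictures are not rectified: a ray, as slopes to the right and down, at radius r is drawn at 1 + k1 r^2 times it, then the intrinsics apply), "R" (3x3) and "t" (3): a world point X has camera coordinates R X + t. Camera axes: x right, y down, z forward; pixel columns grow to the right and rows downward; lengths in m; the calibration is good to about 2 mm. A picture is of the moment at which its call begins: read the wrist's pose just before it. camera_info takes no time and is no camera call; for the wrist camera it gives the pose at the moment of the call.
- ticket.job_done(): hands the job in; it is judged then, once.
Trained networks look in the newest picture that a camera, given by its name, has taken for a name from the list of things; names that differ only in an ending like _2 or _b are one class to them, and where a whole thing is asked for, a point or a joint stands for the part that bears it (a point fixed in the world has none). Each returns a list of dicts, best first, with "confidence" (0 to 1); they miss things now and then, are a little off and sometimes report something else, mostly with a low value. They report only what shows in the picture. A call takes as long as a camera call. They do not tell look-alikes from the thing itself.
- nets.boxes_of(camera, name): "bbox" ([centre column, centre row, width, height] in pixels, round what is visible of it).
- nets.outline_of(camera, name): "pixels" (384x512 bool, what is visible of it) and "bbox" ([centre column, centre row, width, height] in pixels, round what is visible of it).
The state is a dict: "time": time; "joint_pos": joint angles; "joint_vel": joint speeds; "joint_efforts": joint torques, N m; "tool_pos": TCP position; "tool_rot": TCP orientation; "contact_force": force on the tool from outside, world axes, zero at the start; "ft_torque": the same for the moment, N m; "gripper_width": opening from 0.0 (shut) to 1.0 (fully open); "grasp_force": force on a finger pad.
Only numpy, scipy, OpenCV 4.12 (cv2) and the standard library are available. Lean on these libraries where they do the work, as an engineer would, in place of code of your own. Each camera call takes 0.05 s, during which the arm holds its last target. There are 200 camera calls.

## Working session

There is one attempt and no reset: what is moved stays moved. The work goes in short steps, Python scripts to look and compute and a shell command to move; the robot and the scene stay as the last step left them, time stands still between calls to the robot, and variables do not carry over. Pictures are saved under pics/ and viewed, at most 10 in all, crops included, and the job is handed in when it is done.

```bash
mkdir -p pics
cat > h.py <<'E'
import numpy as np, cv2
from plant import state, optics, ticket, nets
from scipy.spatial.transform import Rotation as Rn
def cam(n):
    c=optics.camera_info(n); return c,np.array(c["R"]),np.array(c["t"])
def ray(n,uv,c=None):
    c=c or optics.camera_info(n); R=np.array(c["R"]);t=np.array(c["t"])
    d=np.array([(uv[0]-c["cx"])/c["fx"],(uv[1]-c["cy"])/c["fy"]]); s=d.copy()
    for _ in range(20): s=d/(1+c["k1"]*(s@s))
    return -R.T@t, R.T@np.array([s[0],s[1],1])
def onz(n,uv,z,c=None):
    o,d=ray(n,uv,c); return o+d*(z-o[2])/d[2]
def proj(n,X,c=None):
    c=c or optics.camera_info(n); p=np.array(c["R"])@np.array(X)+np.array(c["t"]); s=p[:2]/p[2]; s=s*(1+c["k1"]*(s@s))
    return np.array([s[0]*c["fx"]+c["cx"],s[1]*c["fy"]+c["cy"]])
def save(n,f):
    im=optics.grab_frame(n); cv2.imwrite("pics/"+f,im[:,:,::-1]); return im
E
python3 - <<'E'
from h import *
a=save("scene","s0.png");b=save("side","d0.png")
cv2.imwrite("pics/both.png",cv2.resize(np.hstack([a,b])[:,:,::-1],(800,300)))
for n in ["scene","side"]:
    c,R,t=cam(n); print(n,-R.T@t,R[2],c["fx"],c["k1"])
    for k in ["jig","tube","keeper","guard","keeper_peg","pliers","bench_block","jar","mallet"]:
        print(k,[(round(r["confidence"],2),np.round(r["bbox"]).tolist()) for r in nets.boxes_of(n,k)])
E
```

```text
scene [ 1.05452609 -0.3125188   0.94432525] [-0.4954674   0.30199761 -0.81443815] 410.65445993026935 -0.11320401755587062
jig [(0.67, [285.0, 217.0, 150.0, 109.0])]
tube [(0.82, [204.0, 181.0, 45.0, 26.0]), (0.79, [285.0, 144.0, 32.0, 24.0]), (0.73, [256.0, 209.0, 57.0, 39.0])]
keeper [(0.71, [256.0, 208.0, 58.0, 37.0]), (0.68, [331.0, 187.0, 20.0, 48.0]), (0.2, [284.0, 219.0, 150.0, 114.0])]
guard [(0.92, [262.0, 233.0, 66.0, 54.0])]
keeper_peg [(0.86, [332.0, 186.0, 22.0, 50.0])]
pliers [(0.87, [121.0, 246.0, 20.0, 45.0])]
bench_block [(0.76, [342.0, 133.0, 41.0, 35.0])]
jar [(0.74, [373.0, 167.0, 22.0, 32.0])]
mallet [(0.62, [95.0, 324.0, 85.0, 38.0])]
side [ 0.41518665 -0.95454649  0.74216745] [ 0.09313053  0.81361188 -0.57390105] 425.18050391353336 0.040764932205827546
jig [(0.87, [281.0, 188.0, 73.0, 95.0]), (0.19, [229.0, 310.0, 71.0, 27.0])]
tube [(0.96, [264.0, 205.0, 18.0, 46.0]), (0.82, [204.0, 175.0, 36.0, 11.0]), (0.59, [203.0, 228.0, 45.0, 23.0])]
keeper [(0.72, [280.0, 191.0, 77.0, 89.0]), (0.48, [280.0, 155.0, 29.0, 30.0])]
guard [(0.74, [301.0, 200.0, 32.0, 52.0])]
keeper_peg [(0.54, [279.0, 156.0, 26.0, 28.0])]
pliers [(0.57, [264.0, 202.0, 15.0, 50.0])]
bench_block [(0.97, [224.0, 145.0, 27.0, 18.0])]
jar [(0.73, [282.0, 190.0, 74.0, 96.0]), (0.62, [270.0, 139.0, 21.0, 18.0]), (0.31, [266.0, 202.0, 19.0, 45.0])]
mallet [(0.75, [332.0, 347.0, 65.0, 74.0]), (0.18, [279.0, 156.0, 30.0, 33.0])]
```

View pics/s0.png

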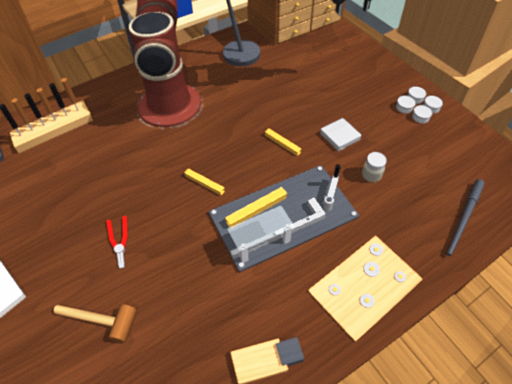

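View pics/d0.png

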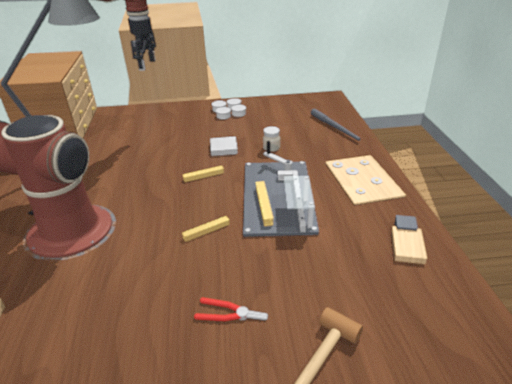

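Tube look-alikes in the scene view are the bars at (204,181), (285,141) and (256,207). The one at (256,207) fits: it is the longest and lies on the jig plate. I'll confirm this in an enlarged crop.

Run:
```python
from h import *
a=cv2.imread("pics/s0.png")[155:275,200:365]; b=cv2.imread("pics/d0.png")[135:245,230:330]
cv2.imwrite("pics/c1.png",cv2.resize(a,None,fx=4.8,fy=4.8,interpolation=cv2.INTER_CUBIC))
cv2.imwrite("pics/c2.png",cv2.resize(b,None,fx=5.4,fy=5.4,interpolation=cv2.INTER_CUBIC))
```

```text
(no output)
```

View pics/c1.png

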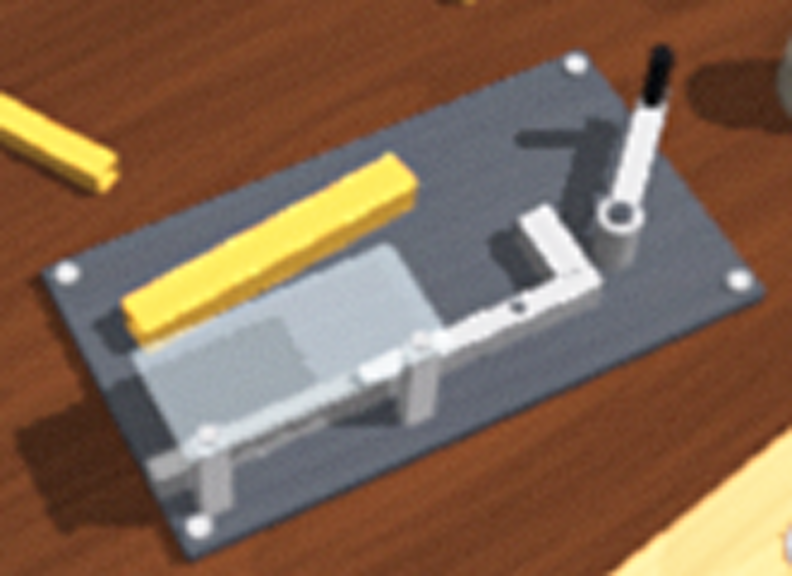

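View pics/c2.png

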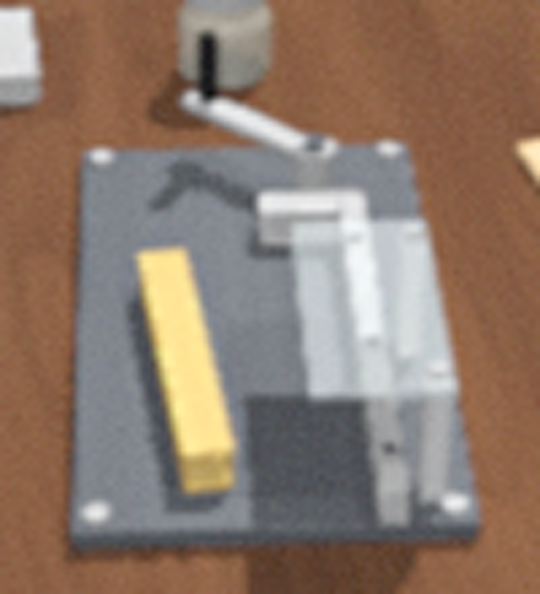

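The bar on the plate (scene 256,207) is clearly the longest, so it is the tube. The keeper is at scene (333,187), open, with its peg pointing away from the rail. Next I'll fit the poses from the corners.

```bash
cat > fit.py <<'E'
from h import *
from scipy.optimize import least_squares
S=lambda p:(p[0]/4.8+200-.4,p[1]/4.8+155-.4); D=lambda p:(p[0]/5.4+230-.4,p[1]/5.4+135-.4)
def fit(pts,ps,pd,x0):
    C={n:optics.camera_info(n) for n in("scene","side")}
    def W(q): c,s=np.cos(q[2]),np.sin(q[2]); return [np.array([q[0]+c*x-s*y,q[1]+s*x+c*y,z]) for x,y,z in pts]
    f=lambda q:np.concatenate([proj(n,X,C[n])-P for n,L in(("scene",map(S,ps)),("side",map(D,pd))) for X,P in zip(W(q),L)])
    r=least_squares(f,x0,loss="soft_l1"); return r.x,np.round(f(r.x).reshape(-1,2),1).tolist()
E
python3 - <<'E'
from fit import *
j,e=fit([(-.1,-.18,.012),(-.1,.18,.012),(.1,.18,.012),(.1,-.18,.012)],[(42,272),(580,52),(765,292),(193,550)],[(72,537),(83,152),(408,145),(480,528)],[.55,0,0])
print("jig",j,e)
t,e=fit([(-.012,-.09,.036),(-.012,.09,.036),(.012,.09,.036),(.012,-.09,.036)],[(122,298),(392,152),(418,183),(135,325)],[(183,462),(137,255),(185,248),(234,448)],[.55,0,0])
print("tube",t,e)
R=Rn.from_euler("z",-j[2]).as_matrix()
tj=R@[t[0]-j[0],t[1]-j[1],0]; print("tube in jig",tj,np.degrees(t[2]-j[2]))
p,e=fit([(0,0,.093),(0,0,.048)],[(660,48),(650,103)],[(207,38),(207,97)],[.5,.2,0]); print("peg in jig",R@[p[0]-j[0],p[1]-j[1],0],e)
s=state();print(s)
E
```

```text
jig [ 0.57902479  0.06613075 -0.11102693] [[-0.8, -0.6], [0.1, -1.0], [0.4, -0.0], [-1.2, 1.7], [-0.1, -0.5], [-0.0, -0.2], [0.0, -0.5], [0.5, -0.8]]
tube [ 0.52910454  0.01150194 -0.00246925] [[-0.2, 0.2], [-0.0, 0.5], [-0.4, -0.1], [1.7, 1.1], [-0.4, -1.3], [0.5, -0.2], [-0.5, 0.4], [-0.9, 0.4]]
tube in jig [-0.04356007 -0.05982357  0.        ] 6.21989715320062
peg in jig [-0.02363024  0.17498635  0.        ] [[0.2, 0.7], [-0.1, -0.4], [-0.2, -0.6], [-0.1, 0.7]]
{'time': 1.0, 'joint_pos': array([ 1.13701253e+00,  5.26877384e-02,  1.61290349e+00, -1.84775479e-05,
        1.47599271e+00, -1.19033372e-01]), 'joint_vel': array([ 0.00062015, -0.00064734,  0.0013125 ,  0.00165268,  0.00075593,
        0.00033181]), 'joint_efforts': array([-4.55260342e-04, -3.93720388e+01, -3.70457983e+01, -2.24222485e-04,
        1.08475753e-03,  7.58181699e-06]), 'tool_pos': array([0.19350339, 0.59427094, 0.23130909]), 'tool_rot': array([1.00376576e-05, 1.56725537e-01, 9.87642195e-01, 1.68321952e-06]), 'contact_force': array([ 0.01740931, -0.35855752, -0.27150216]), 'ft_torque': array([-0.00207741, -0.05391203, -0.04737883]), 'grasp_force': 0.0, 'gripper_width': 0.995992704399475}
```

```bash
cat >> h.py <<'E'
J=np.array([.579,.066,0.]);YAW=-.111
def j2w(p): return J+Rn.from_euler("z",YAW).apply(p)
def w2j(p): return Rn.from_euler("z",-YAW).apply(np.array(p)-J)
def go(pos,ya,tilt=0,refpos=None):
    """world TCP, tool-y azimuth deg (world), tilt deg fingertips forward along jig +x"""
    s=state(); q=s["tool_rot"]; R0=Rn.from_quat([q[1],q[2],q[3],q[0]])
    a=np.radians(ya); y=np.array([np.cos(a),np.sin(a),0]);z=np.array([0,0,-1.]);x=np.cross(y,z)
    Rt=Rn.from_matrix(np.c_[x,y,z]); jy=np.array([-np.sin(YAW),np.cos(YAW),0])
    Rt=Rn.from_rotvec(-np.radians(tilt)*jy)*Rt
    d=R0.inv().apply(np.array(pos)-s["tool_pos"])/.8; r=(R0.inv()*Rt).as_rotvec()/1.5
    print("d",np.round(d,4),"r",np.round(r,4),"| t",round(s["time"],2),"jig tcp",np.round(w2j(s["tool_pos"]),4))
E
python3 -c "
from h import *
go([.50,.056,.231],0)"
```

```text
d [-5.726e-01 -5.212e-01  4.000e-04] r [0.     0.     0.8374] | t 1.0 jig tcp [-0.4416  0.4823  0.2313]
```

```bash
python3 -m inch '[{"dx":-0.573,"dy":-0.521,"rz":0.837},{"dx":-0.573,"dy":-0.521,"rz":0.837},{"dx":-0.573,"dy":-0.521,"rz":0.837},{"dx":-0.573,"dy":-0.521,"rz":0.837},{"dx":-0.573,"dy":-0.521,"rz":0.837}]' 0.3; python3 -c "
from h import *
go([.50,.056,.231],0)"
```

```text
d [-5.726e-01 -5.212e-01  4.000e-04] r [0.     0.     0.8374] | t 1.0 jig tcp [-0.4416  0.4823  0.2313]validation failed for argument at $[0]...
```

```bash
python3 -m inch '[{"dx":-0.573,"dy":-0.521,"dz":0,"rx":0,"ry":0,"rz":0.837},{"dx":-0.573,"dy":-0.521,"dz":0,"rx":0,"ry":0,"rz":0.837},{"dx":-0.573,"dy":-0.521,"dz":0,"rx":0,"ry":0,"rz":0.837},{"dx":-0.573,"dy":-0.521,"dz":0,"rx":0,"ry":0,"rz":0.837},{"dx":-0.573,"dy":-0.521,"dz":0,"rx":0,"ry":0,"rz":0.837}]' 0.3; python3 -c "
from h import *
go([.50,.056,.231],0)"
```

```text
time: 1.5
tool_pos: [0.3179, 0.3754, 0.2315]
tool_rot: [0.0, 0.51, 0.86, 0.0]
contact_force: [0.6, -0.1, 0.0]
gripper_width: 0.65
grasp_force: 0.0
d [-0.4596  0.0081  0.0006] r [ 5.000e-04 -1.000e-04  3.337e-01] | t 1.5 jig tcp [-0.2938  0.2786  0.2315]
```

```bash
python3 -m inch '[{"dx":-0.46,"dy":0.008,"dz":0,"rx":0,"ry":0,"rz":0.334},{"dx":-0.46,"dy":0.008,"dz":0,"rx":0,"ry":0,"rz":0.334},{"dx":-0.46,"dy":0.008,"dz":0,"rx":0,"ry":0,"rz":0.334},{"dx":-0.46,"dy":0.008,"dz":0,"rx":0,"ry":0,"rz":0.334},{"dx":-0.46,"dy":0.008,"dz":0,"rx":0,"ry":0,"rz":0.334}]'; python3 -c "
from h import *
go([.50,.056,.231],0)"
```

```text
time: 2.0
tool_pos: [0.443, 0.1587, 0.2317]
tool_rot: [0.0, 0.706, 0.709, 0.001]
contact_force: [1.2, 1.2, 1.6]
gripper_width: 0.646
grasp_force: 0.0
d [-0.1286  0.0708  0.001 ] r [ 0.0009 -0.0003  0.0027] | t 2.0 jig tcp [-0.1455  0.077   0.2317]
```

```bash
python3 -m inch '[{"dx":-0.128,"dy":0.071,"dz":0,"rx":0,"ry":0,"rz":0},{"dx":-0.128,"dy":0.071,"dz":0,"rx":0,"ry":0,"rz":0},{"dx":-0.128,"dy":0.071,"dz":0,"rx":0,"ry":0,"rz":0},{"dx":-0.128,"dy":0.071,"dz":0,"rx":0,"ry":0,"rz":0},{"dx":-0.128,"dy":0.071,"dz":0,"rx":0,"ry":0,"rz":0}]' 0.1
python3 - <<'E'
from h import *
go([.529,.0565,.10],0)
c=optics.camera_info("wrist"); im=save("wrist","w0.png")
print(-np.array(c["R"]).T@c["t"], np.array(c["R"])[2])
for k in["tube"]:
  for r in nets.outline_of("wrist",k):
    b=cv2.minAreaRect(np.argwhere(r["pixels"])[:,::-1].astype(np.float32)); P=cv2.boxPoints(b)
    W=[onz("wrist",p,.036,c)[:2].round(4).tolist() for p in P]; print(k,round(r["confidence"],2),r["bbox"],W,np.mean(W,0))
for x,y in [(-.1,-.18),(-.1,.18),(.1,.18),(.1,-.18),(.05,-.18),(.05,.09)]:
    p=proj("wrist",j2w([x,y,.012 if abs(x)>.06 else .034]),c).astype(int); cv2.circle(im,tuple(map(int,p)),3,(255,0,0),1)
cv2.imwrite("pics/w0b.png",im[:,:,::-1])
E
```

```text
time: 2.5
tool_pos: [0.4992, 0.059, 0.2311]
tool_rot: [-0.001, 0.705, 0.709, 0.0]
contact_force: [-0.1, 0.3, 0.6]
gripper_width: 0.549
grasp_force: 0.0
d [-0.0034  0.0373  0.1639] r [-0.0005 -0.0005  0.0033] | t 2.5 jig tcp [-0.0785 -0.0158  0.2311]
[0.5001096  0.13670702 0.37501247] [-0.00095543 -0.30266671 -0.95309598]
tube 0.69 [156.6, 253.9, 94.8, 51.1] [[0.3122, -0.0622], [0.4298, -0.0106], [0.4363, -0.0308], [0.3169, -0.0844]] [ 0.3738 -0.047 ]
tube 0.65 [285.1, 204.9, 28.5, 148.7] [[0.5185, -0.0781], [0.5179, 0.1047], [0.543, 0.1045], [0.5477, -0.0786]] [0.531775 0.013125]
tube 0.6 [129.7, 24.2, 123.9, 46.4] [[0.3071, 0.2062], [0.4284, 0.2376], [0.4346, 0.2173], [0.3117, 0.1845]] [0.37045 0.2114 ]
```

View pics/w0b.png

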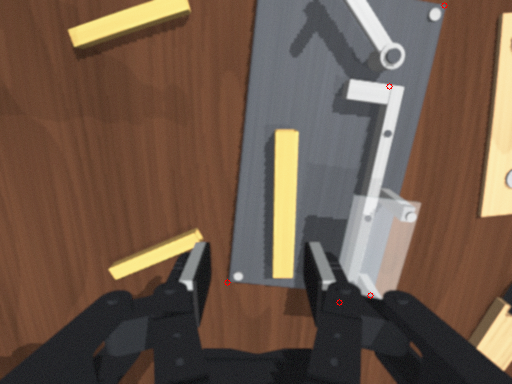

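The tube shows at (285,205) with yaw about 0, which agrees with the fixed cameras. The rail and stop are where predicted, and the guard is at (380,240), clear of the grip point.

```bash
python3 -m inch '[{"dx":-0.002,"dy":0.039,"dz":0.05,"rx":0,"ry":0,"rz":0.003},{"dx":-0.002,"dy":0.039,"dz":0.11,"rx":0,"ry":0,"rz":0.003},{"dx":-0.002,"dy":0.039,"dz":0.17,"rx":0,"ry":0,"rz":0.003},{"dx":-0.002,"dy":0.039,"dz":0.22,"rx":0,"ry":0,"rz":0.003},{"dx":-0.002,"dy":0.039,"dz":0.245,"rx":0,"ry":0,"rz":0.003}]' 0.1;python3 -c "
from h import *
go([.5305,.057,.017],0)"
```

```text
time: 3.1
tool_pos: [0.5271, 0.0588, 0.0309]
tool_rot: [-0.003, 0.706, 0.708, -0.002]
contact_force: [-0.3, -0.8, -0.2]
gripper_width: 0.552
grasp_force: 0.0
d [-0.0023  0.0044  0.0173] r [-0.0045 -0.0003  0.002 ] | t 3.1 jig tcp [-0.0508 -0.0129  0.0309]
```

```bash
python3 -m inch '[{"dx":0,"dy":0.002,"dz":0.01,"rx":0,"ry":0,"rz":0},{"dx":0,"dy":0.002,"dz":0.021,"rx":0,"ry":0,"rz":0},{"dx":0,"dy":0.002,"dz":0.021,"rx":0,"ry":0,"rz":0},{"dx":0,"dy":0.002,"dz":0.021,"rx":0,"ry":0,"rz":0}]'; python3 -m inch '[{"dx":0,"dy":0,"dz":0,"rx":0,"ry":0,"rz":0},{"dx":0,"dy":0,"dz":0,"rx":0,"ry":0,"rz":0},{"dx":0,"dy":0,"dz":0,"rx":0,"ry":0,"rz":0},{"dx":0,"dy":0,"dz":0,"rx":0,"ry":0,"rz":0},{"dx":0,"dy":0,"dz":0,"rx":0,"ry":0,"rz":0}]' -1;python3 -c "
from h import *
go(j2w([.014,.025,.018]),-6.36)"
```

```text
time: 3.5
tool_pos: [0.5335, 0.0573, 0.02]
tool_rot: [0.001, 0.707, 0.707, 0.001]
contact_force: [0.1, -0.2, 0.3]
gripper_width: 0.549
grasp_force: 0.0
time: 4.0
tool_pos: [0.5336, 0.057, 0.0201]
tool_rot: [0.001, 0.707, 0.707, 0.001]
contact_force: [-1.9, 0.5, 6.6]
gripper_width: 0.263
grasp_force: 62.0
d [0.0404 0.0776 0.0028] r [ 0.0015 -0.0002  0.0742] | t 4.0 jig tcp [-0.0441 -0.014   0.0201]
```

```bash
python3 -m inch '[{"dx":0.008,"dy":0.016,"dz":0,"rx":0,"ry":0,"rz":0.015},{"dx":0.016,"dy":0.032,"dz":0,"rx":0,"ry":0,"rz":0.03},{"dx":0.024,"dy":0.048,"dz":0,"rx":0,"ry":0,"rz":0.045},{"dx":0.03,"dy":0.064,"dz":0,"rx":0,"ry":0,"rz":0.06},{"dx":0.034,"dy":0.077,"dz":0,"rx":0,"ry":0,"rz":0.074}]'; python3 -m inch '[{"dx":0,"dy":0,"dz":0,"rx":0,"ry":0,"rz":0},{"dx":0,"dy":0,"dz":0,"rx":0,"ry":0,"rz":0}]';python3 - <<'E'
from h import *
go(j2w([.014,.025,.018]),-6.36)
im=save("scene","s1.png"); im2=save("side","d1.png")
cv2.imwrite("pics/m1.png",np.hstack([cv2.resize(im[165:265,205:345],(560,400)),cv2.resize(im2[140:240,245:305],(240,400))])[:,:,::-1])
E
```

```text
time: 4.5
tool_pos: [0.5946, 0.0836, 0.0201]
tool_rot: [0.0, 0.745, 0.667, -0.001]
contact_force: [-6.3, -3.1, 11.0]
gripper_width: 0.265
grasp_force: 62.7
time: 4.7
tool_pos: [0.5962, 0.0842, 0.0201]
tool_rot: [0.002, 0.745, 0.667, 0.002]
contact_force: [3.3, 0.7, 5.4]
gripper_width: 0.262
grasp_force: 61.9
d [ 0.0062 -0.0014  0.0027] r [ 0.0035 -0.0006  0.0004] | t 4.7 jig tcp [0.0151 0.02   0.0201]
```

View pics/m1.png

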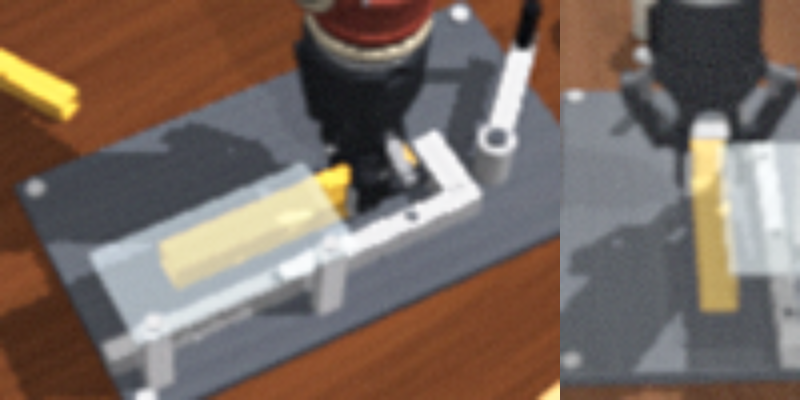

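The tube is gripped, parallel to the rail, and its left end is just short of the stop at (405,150). Now I creep left onto the stop.

```bash
python3 -m inch '[{"dx":0.002,"dy":0,"dz":0,"rx":0,"ry":0,"rz":0},{"dx":0.004,"dy":0,"dz":0,"rx":0,"ry":0,"rz":0},{"dx":0.006,"dy":0,"dz":0,"rx":0,"ry":0,"rz":0},{"dx":0.006,"dy":0,"dz":0,"rx":0,"ry":0,"rz":0}]'; python3 -m inch '[{"dx":0.002,"dy":0,"dz":0,"rx":0,"ry":0,"rz":0},{"dx":0.003,"dy":0,"dz":0,"rx":0,"ry":0,"rz":0},{"dx":0.003,"dy":0,"dz":0,"rx":0,"ry":0,"rz":0}]';python3 -c "
from h import *
go(j2w([.014,.025,.018]),-6.36)"
```

```text
time: 5.2
tool_pos: [0.5953, 0.0874, 0.0201]
tool_rot: [0.002, 0.745, 0.667, -0.0]
contact_force: [0.3, -5.2, 8.9]
gripper_width: 0.263
grasp_force: 62.4
time: 5.5
tool_pos: [0.5954, 0.0895, 0.0201]
tool_rot: [0.002, 0.745, 0.667, -0.001]
contact_force: [-0.3, -5.6, 10.1]
gripper_width: 0.263
grasp_force: 62.5
d [-0.0002  0.0004  0.0026] r [0.0012 0.0022 0.0007] | t 5.5 jig tcp [0.0137 0.0252 0.0201]
```

```bash
python3 -m inch '[{"dx":0.002,"dy":0,"dz":0,"rx":0,"ry":0,"rz":0},{"dx":0.003,"dy":0,"dz":0,"rx":0,"ry":0,"rz":0},{"dx":0.003,"dy":0,"dz":0,"rx":0,"ry":0,"rz":0}]'; python3 -m inch '[{"dx":0.002,"dy":0,"dz":0,"rx":0,"ry":0,"rz":0},{"dx":0.003,"dy":0,"dz":0,"rx":0,"ry":0,"rz":0},{"dx":0.003,"dy":0,"dz":0,"rx":0,"ry":0,"rz":0}]';python3 -c "
from h import *
go(j2w([.014,.025,.018]),-6.36)"
```

```text
time: 5.8
tool_pos: [0.5955, 0.0911, 0.0201]
tool_rot: [0.002, 0.745, 0.667, -0.001]
contact_force: [-0.0, -8.3, 10.7]
gripper_width: 0.259
grasp_force: 62.6
time: 6.1
tool_pos: [0.5956, 0.0912, 0.0201]
tool_rot: [0.003, 0.745, 0.667, -0.003]
contact_force: [-2.8, -16.6, 12.2]
gripper_width: 0.269
grasp_force: 62.7
d [-0.0023  0.0004  0.0026] r [0.0006 0.0063 0.001 ] | t 6.1 jig tcp [0.0137 0.0269 0.0201]
```

```bash
python3 -m inch '[{"dx":0,"dy":0,"dz":0,"rx":0,"ry":0,"rz":0},{"dx":0,"dy":0,"dz":0,"rx":0,"ry":0,"rz":0},{"dx":0,"dy":0,"dz":0,"rx":0,"ry":0,"rz":0}]' -0.25; python3 -m inch '[{"dx":0,"dy":0,"dz":-0.02,"rx":0,"ry":0,"rz":0},{"dx":0,"dy":0,"dz":-0.08,"rx":0,"ry":0,"rz":0},{"dx":0,"dy":0,"dz":-0.14,"rx":0,"ry":0,"rz":0},{"dx":0,"dy":0,"dz":-0.14,"rx":0,"ry":0,"rz":0}]';python3 -c "
from h import *
go(j2w([-.04,.012,.13]),83.64,30)
go(j2w([-.04,.012,.13]),-96.36,30)
print(state()['joint_pos'])"
```

```text
time: 6.4
tool_pos: [0.5939, 0.0964, 0.0173]
tool_rot: [-0.001, 0.745, 0.667, -0.001]
contact_force: [0.6, 0.9, 0.0]
gripper_width: 0.374
grasp_force: 0.0
time: 6.8
tool_pos: [0.6006, 0.0969, 0.1408]
tool_rot: [0.005, 0.745, 0.667, 0.006]
contact_force: [1.1, -0.4, 0.6]
gripper_width: 0.376
grasp_force: 0.0
d [-0.0263 -0.0728  0.0123] r [-0.2639 -0.2668 -1.0222] | t 6.8 jig tcp [0.0181 0.0331 0.1408]
d [-0.0263 -0.0728  0.0123] r [-0.2669  0.2639  1.023 ] | t 6.8 jig tcp [0.0181 0.0331 0.1408]
[3.75484693e-02 7.47107926e-02 1.74485333e+00 1.99533278e-04
 1.30606422e+00 1.47229390e-01]
```

```bash
python3 -m inch '[{"dx":-0.026,"dy":-0.073,"dz":0,"rx":-0.264,"ry":-0.267,"rz":-1},{"dx":-0.026,"dy":-0.073,"dz":0,"rx":-0.264,"ry":-0.267,"rz":-1},{"dx":-0.026,"dy":-0.073,"dz":0,"rx":-0.264,"ry":-0.267,"rz":-1},{"dx":-0.026,"dy":-0.073,"dz":0,"rx":-0.264,"ry":-0.267,"rz":-1},{"dx":-0.026,"dy":-0.073,"dz":0,"rx":-0.264,"ry":-0.267,"rz":-1}]' -1; python3 -c "
from h import *
go(j2w([-.04,.012,.13]),83.64,30)"
```

```text
time: 7.3
tool_pos: [0.5348, 0.0824, 0.1311]
tool_rot: [0.13, 0.462, 0.877, -0.008]
contact_force: [-0.8, -0.4, 0.6]
gripper_width: 0.0
grasp_force: 0.0
d [-0.0036  0.0057  0.003 ] r [-0.1477 -0.1486 -0.5483] | t 7.3 jig tcp [-0.0457  0.0114  0.1311]
```

```bash
python3 -m inch '[{"dx":0,"dy":0,"dz":0,"rx":-0.148,"ry":-0.149,"rz":-0.548},{"dx":0,"dy":0,"dz":0,"rx":-0.148,"ry":-0.149,"rz":-0.548},{"dx":0,"dy":0,"dz":0,"rx":-0.148,"ry":-0.149,"rz":-0.548},{"dx":0,"dy":0,"dz":0,"rx":-0.148,"ry":-0.149,"rz":-0.548},{"dx":0,"dy":0,"dz":0,"rx":-0.148,"ry":-0.149,"rz":-0.548}]' -1
python3 - <<'E'
from h import *
s=state()
go(j2w([-.04,.01,.13]),83.64,30)
im=save("scene","s2.png")
for n in ["scene","side"]:
  if n=="side": save("side","d2.png")
  for r in nets.outline_of(n,"tube"):
    P=cv2.boxPoints(cv2.minAreaRect(np.argwhere(r["pixels"])[:,::-1].astype(np.float32)))
    print(n,round(r["confidence"],2),[w2j(onz(n,p,.03)).round(3)[:2].tolist() for p in P])
E
```

```text
time: 7.8
tool_pos: [0.5347, 0.0825, 0.131]
tool_rot: [0.242, 0.117, 0.963, -0.014]
contact_force: [0.1, 0.7, -0.8]
gripper_width: -0.0
grasp_force: 0.0
d [-0.0061 -0.001   0.0046] r [-0.0219 -0.0216 -0.0812] | t 7.8 jig tcp [-0.0459  0.0115  0.131 ]
scene 0.84 [[-0.006, 0.003], [-0.004, 0.077], [0.034, 0.069], [0.031, -0.004]]
scene 0.75 [[-0.234, -0.199], [-0.255, -0.177], [-0.135, -0.112], [-0.117, -0.133]]
side 0.68 [[-0.008, 0.074], [0.019, 0.079], [0.021, -0.128], [-0.002, -0.131]]
side 0.51 [[-0.294, 0.093], [-0.172, 0.139], [-0.164, 0.091], [-0.283, 0.047]]
```

```bash
python3 -m inch '[{"dx":0,"dy":0,"dz":0,"rx":-0.022,"ry":-0.022,"rz":-0.081},{"dx":0,"dy":0,"dz":0,"rx":-0.022,"ry":-0.022,"rz":-0.081},{"dx":0,"dy":0,"dz":0,"rx":-0.022,"ry":-0.022,"rz":-0.081}]'; python3 -c "
from h import *
go(j2w([-.035,.010,.023]),83.64,30)"
```

```text
time: 8.3
tool_pos: [0.5352, 0.0819, 0.1309]
tool_rot: [0.258, 0.059, 0.964, -0.014]
contact_force: [0.5, 0.6, 0.3]
gripper_width: -0.0
grasp_force: 0.0
d [ 0.0561 -0.0015  0.1233] r [-0.0016 -0.0012 -0.0071] | t 8.3 jig tcp [-0.0453  0.011   0.1309]
```

```bash
python3 -m inch '[{"dx":0.02,"dy":-0.001,"dz":0.045,"rx":-0.001,"ry":-0.001,"rz":-0.007},{"dx":0.037,"dy":-0.001,"dz":0.082,"rx":-0.001,"ry":-0.001,"rz":-0.007},{"dx":0.05,"dy":-0.001,"dz":0.11,"rx":-0.001,"ry":-0.001,"rz":-0.007},{"dx":0.056,"dy":-0.001,"dz":0.123,"rx":-0.001,"ry":-0.001,"rz":-0.007},{"dx":0.056,"dy":-0.001,"dz":0.123,"rx":-0.001,"ry":-0.001,"rz":-0.007}]'; python3 -c "
from h import *
go(j2w([-.005,.010,.022]),83.64,30)"
```

```text
time: 8.8
tool_pos: [0.5441, 0.0801, 0.0209]
tool_rot: [0.256, 0.053, 0.965, -0.015]
contact_force: [-0.4, -0.1, 0.3]
gripper_width: 0.001
grasp_force: 0.0
d [-0.0346 -0.0003  0.0182] r [-0.0006 -0.0026  0.0017] | t 8.8 jig tcp [-0.0363  0.0102  0.0209]
```

```bash
python3 -m inch '[{"dx":-0.009,"dy":0,"dz":0.005,"rx":0,"ry":0,"rz":0},{"dx":-0.018,"dy":0,"dz":0.010,"rx":0,"ry":0,"rz":0},{"dx":-0.027,"dy":0,"dz":0.0153,"rx":0,"ry":0,"rz":0},{"dx":-0.036,"dy":0,"dz":0.0205,"rx":0,"ry":0,"rz":0},{"dx":-0.0433,"dy":0,"dz":0.0245,"rx":0,"ry":0,"rz":0}]'; python3 -m inch '[{"dx":-0.002,"dy":0,"dz":0.0012,"rx":0,"ry":0,"rz":0},{"dx":-0.004,"dy":0,"dz":0.0023,"rx":0,"ry":0,"rz":0},{"dx":-0.005,"dy":0,"dz":0.0028,"rx":0,"ry":0,"rz":0}]'; python3 -c "
from h import *
go(j2w([-.005,.010,.022]),83.64,30)"
```

```text
time: 9.3
tool_pos: [0.5858, 0.0757, 0.0239]
tool_rot: [0.259, 0.052, 0.964, -0.015]
contact_force: [-1.8, 0.2, 1.6]
gripper_width: -0.002
grasp_force: 1.1
time: 9.6
tool_pos: [0.589, 0.0753, 0.023]
tool_rot: [0.258, 0.052, 0.965, -0.015]
contact_force: [-2.1, 0.5, 2.1]
gripper_width: -0.001
grasp_force: 1.1
d [ 0.0156 -0.0004 -0.0076] r [-0.0002 -0.0003  0.0024] | t 9.6 jig tcp [0.0089 0.0104 0.023 ]
```

```bash
python3 -m inch '[{"dx":-0.003,"dy":0,"dz":0.0018,"rx":0,"ry":0,"rz":0},{"dx":-0.006,"dy":0,"dz":0.0035,"rx":0,"ry":0,"rz":0},{"dx":-0.006,"dy":0,"dz":0.0035,"rx":0,"ry":0,"rz":0}]'; python3 -m inch '[{"dx":-0.003,"dy":0,"dz":0.0018,"rx":0,"ry":0,"rz":0},{"dx":-0.005,"dy":0,"dz":0.003,"rx":0,"ry":0,"rz":0},{"dx":-0.005,"dy":0,"dz":0.003,"rx":0,"ry":0,"rz":0}]'
python3 - <<'E'
from h import *
go(j2w([-.005,.010,.022]),83.64,30)
a=save("scene","s3.png");b=save("side","d3.png")
cv2.imwrite("pics/m3.png",np.hstack([cv2.resize(a[165:265,205:345],(450,400),interpolation=2),cv2.resize(b[145:235,250:320],(350,450),interpolation=2)[25:425]])[:,:,::-1])
E
```

```text
time: 9.9
tool_pos: [0.5946, 0.0746, 0.023]
tool_rot: [0.258, 0.052, 0.965, -0.015]
contact_force: [-1.6, -1.2, -0.7]
gripper_width: -0.004
grasp_force: 0.6
time: 10.2
tool_pos: [0.5992, 0.0741, 0.0228]
tool_rot: [0.258, 0.052, 0.965, -0.015]
contact_force: [-2.5, -2.0, -0.2]
gripper_width: 0.001
grasp_force: 1.1
d [ 0.0266 -0.0003 -0.0143] r [-0.0003 -0.0004  0.0023] | t 10.2 jig tcp [0.0192 0.0103 0.0228]
```

View pics/m3.png

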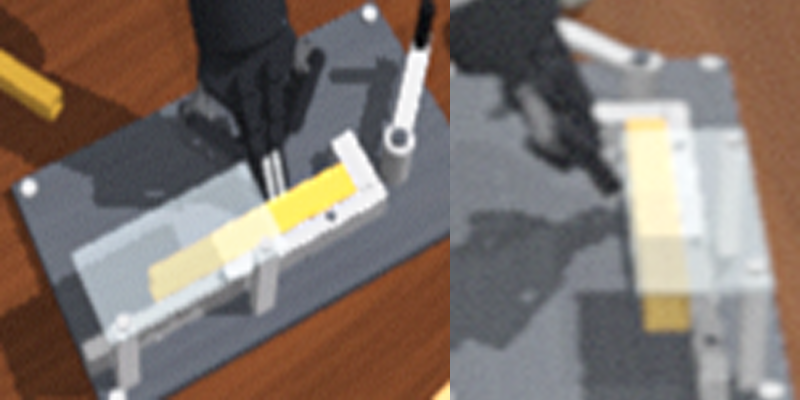

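The tube lies almost on the rail. Its left end at (350,180) is at the stop, and the right end at (155,285) still lags a little. I keep pushing until the force rises.

```bash
python3 -m inch '[{"dx":-0.003,"dy":0,"dz":0.0018,"rx":0,"ry":0,"rz":0},{"dx":-0.004,"dy":0,"dz":0.0023,"rx":0,"ry":0,"rz":0},{"dx":-0.004,"dy":0,"dz":0.0023,"rx":0,"ry":0,"rz":0}]'; python3 -m inch '[{"dx":-0.003,"dy":0,"dz":0.0018,"rx":0,"ry":0,"rz":0},{"dx":-0.004,"dy":0,"dz":0.0023,"rx":0,"ry":0,"rz":0},{"dx":-0.004,"dy":0,"dz":0.0023,"rx":0,"ry":0,"rz":0}]'; python3 -c "
from h import *
go(j2w([-.005,.010,.022]),83.64,30)"
```

```text
time: 10.6
tool_pos: [0.5997, 0.0742, 0.0216]
tool_rot: [0.254, 0.052, 0.966, -0.015]
contact_force: [-23.2, 1.3, 16.0]
gripper_width: -0.003
grasp_force: 12.1
time: 10.9
tool_pos: [0.5998, 0.0742, 0.0192]
tool_rot: [0.25, 0.052, 0.967, -0.016]
contact_force: [-37.3, 2.4, 23.9]
gripper_width: 0.004
grasp_force: 19.1
d [ 0.0254 -0.0005 -0.0181] r [-0.0015 -0.011   0.0028] | t 10.9 jig tcp [0.0198 0.0104 0.0192]
```

```bash
python3 -m inch '[{"dx":0.02,"dy":0,"dz":-0.012,"rx":0,"ry":0,"rz":0},{"dx":0.05,"dy":0,"dz":-0.035,"rx":0,"ry":0,"rz":0},{"dx":0.08,"dy":0,"dz":-0.06,"rx":0,"ry":0,"rz":0},{"dx":0.08,"dy":0,"dz":-0.06,"rx":0,"ry":0,"rz":0}]'; python3 -c "
from h import *
go(j2w([-.05,-.157,.04]),83.64,35)"
```

```text
time: 11.3
tool_pos: [0.5256, 0.0826, 0.0326]
tool_rot: [0.259, 0.051, 0.964, -0.015]
contact_force: [0.3, -0.7, 0.2]
gripper_width: -0.001
grasp_force: 0.0
d [-0.009  -0.2096 -0.0051] r [ 0.0006 -0.0576  0.0029] | t 11.3 jig tcp [-0.0549  0.0106  0.0326]
```

```bash
python3 -m inch '[{"dx":-0.009,"dy":-0.06,"dz":-0.005,"rx":0,"ry":-0.058,"rz":0},{"dx":-0.009,"dy":-0.12,"dz":-0.005,"rx":0,"ry":-0.058,"rz":0},{"dx":-0.009,"dy":-0.17,"dz":-0.005,"rx":0,"ry":-0.058,"rz":0},{"dx":-0.009,"dy":-0.21,"dz":-0.005,"rx":0,"ry":-0.058,"rz":0},{"dx":-0.009,"dy":-0.21,"dz":-0.005,"rx":0,"ry":-0.058,"rz":0}]'
python3 - <<'E'
from h import *
go(j2w([-.0,-.157,.025]),83.64,35)
go(j2w([.030,-.157,.025]),83.64,35)
c=optics.camera_info("scene");save("scene","s4.png");save("side","d4.png")
a=cv2.imread("pics/s4.png");b=cv2.imread("pics/d4.png")
a=cv2.resize(a[165:265,230:345],(460,400),interpolation=2);b=cv2.resize(b[145:225,265:325],(300,400),interpolation=2)
cv2.imwrite("pics/m4.png",np.hstack([a,b]))
E
```

```text
time: 11.8
tool_pos: [0.5156, -0.0909, 0.0426]
tool_rot: [0.303, 0.055, 0.951, -0.02]
contact_force: [-0.4, -0.7, 1.0]
gripper_width: 0.003
grasp_force: 0.0
d [-0.0338  0.0079  0.0509] r [-0.0042  0.0035 -0.0011] | t 11.8 jig tcp [-0.0457 -0.163   0.0426]
d [-0.0644  0.008   0.0726] r [-0.0042  0.0035 -0.0011] | t 11.8 jig tcp [-0.0457 -0.163   0.0426]
```

View pics/m4.png

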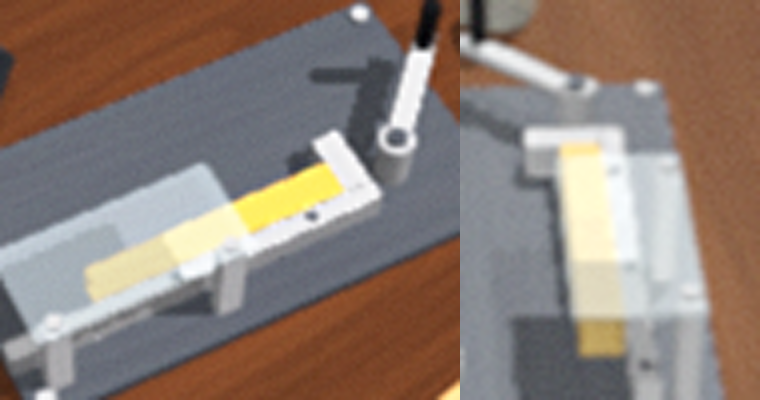

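The tube looks flush along the rail, with its left end at (335,180) on the stop. To be sure of the stop contact I push the right end from under the guard with the tilted tool.

```bash
python3 -m inch '[{"dx":-0.012,"dy":0.008,"dz":0.018,"rx":0,"ry":0.003,"rz":0},{"dx":-0.025,"dy":0.008,"dz":0.037,"rx":0,"ry":0.003,"rz":0},{"dx":-0.037,"dy":0.008,"dz":0.053,"rx":0,"ry":0.003,"rz":0},{"dx":-0.05,"dy":0.008,"dz":0.062,"rx":0,"ry":0.003,"rz":0},{"dx":-0.064,"dy":0.008,"dz":0.0715,"rx":0,"ry":0.003,"rz":0}]'; python3 -c "
from h import *
go(j2w([.030,-.135,.025]),83.64,35)"
```

```text
time: 12.4
tool_pos: [0.5899, -0.0852, 0.0222]
tool_rot: [0.298, 0.05, 0.953, -0.017]
contact_force: [-0.2, -0.5, 0.2]
gripper_width: -0.0
grasp_force: 0.0
d [-0.0046  0.0176 -0.0012] r [ 0.0011 -0.0032  0.004 ] | t 12.4 jig tcp [ 0.0276 -0.1491  0.0222]
```

```bash
python3 -m inch '[{"dx":0,"dy":0.006,"dz":0,"rx":0,"ry":0,"rz":0},{"dx":0,"dy":0.012,"dz":0,"rx":0,"ry":0,"rz":0},{"dx":0,"dy":0.018,"dz":0,"rx":0,"ry":0,"rz":0},{"dx":0,"dy":0.018,"dz":0,"rx":0,"ry":0,"rz":0}]'; python3 -m inch '[{"dx":0,"dy":0.005,"dz":0,"rx":0,"ry":0,"rz":0},{"dx":0,"dy":0.009,"dz":0,"rx":0,"ry":0,"rz":0},{"dx":0,"dy":0.009,"dz":0,"rx":0,"ry":0,"rz":0}]'; python3 -c "
from h import *
go(j2w([.030,-.135,.025]),83.64,35)"
```

```text
time: 12.8
tool_pos: [0.5898, -0.0715, 0.0223]
tool_rot: [0.298, 0.05, 0.953, -0.017]
contact_force: [-0.4, 0.1, 0.3]
gripper_width: 0.0
grasp_force: 0.0
time: 13.1
tool_pos: [0.5911, -0.0654, 0.0226]
tool_rot: [0.298, 0.051, 0.953, -0.017]
contact_force: [-0.7, -0.4, -0.6]
gripper_width: -0.001
grasp_force: 0.0
d [-0.0052 -0.0073  0.    ] r [ 0.0002 -0.003   0.0026] | t 13.1 jig tcp [ 0.0265 -0.1292  0.0226]
```

```bash
python3 -m inch '[{"dx":0,"dy":0.003,"dz":0,"rx":0,"ry":0,"rz":0},{"dx":0,"dy":0.006,"dz":0,"rx":0,"ry":0,"rz":0},{"dx":0,"dy":0.006,"dz":0,"rx":0,"ry":0,"rz":0}]'; python3 -m inch '[{"dx":0,"dy":0.003,"dz":0,"rx":0,"ry":0,"rz":0},{"dx":0,"dy":0.005,"dz":0,"rx":0,"ry":0,"rz":0},{"dx":0,"dy":0.005,"dz":0,"rx":0,"ry":0,"rz":0}]'; python3 -c "
from h import *
go(j2w([.030,-.135,.025]),83.64,35)"
```

```text
time: 13.4
tool_pos: [0.5917, -0.0607, 0.0226]
tool_rot: [0.298, 0.051, 0.953, -0.017]
contact_force: [-0.0, -0.6, 0.5]
gripper_width: 0.002
grasp_force: 0.0
time: 13.7
tool_pos: [0.5922, -0.0569, 0.0226]
tool_rot: [0.298, 0.051, 0.953, -0.017]
contact_force: [-0.9, -0.9, 1.1]
gripper_width: 0.001
grasp_force: 0.4
d [-0.005  -0.018  -0.0001] r [ 0.     -0.003   0.0026] | t 13.7 jig tcp [ 0.0267 -0.1207  0.0226]
```

```bash
python3 -m inch '[{"dx":0,"dy":0.003,"dz":0,"rx":0,"ry":0,"rz":0},{"dx":0,"dy":0.003,"dz":0,"rx":0,"ry":0,"rz":0}]'; python3 -m inch '[{"dx":0,"dy":0.003,"dz":0,"rx":0,"ry":0,"rz":0},{"dx":0,"dy":0.003,"dz":0,"rx":0,"ry":0,"rz":0}]';  python3 -m inch '[{"dx":0,"dy":0.003,"dz":0,"rx":0,"ry":0,"rz":0},{"dx":0,"dy":0.003,"dz":0,"rx":0,"ry":0,"rz":0}]'
```

```text
time: 13.9
tool_pos: [0.5919, -0.0544, 0.0222]
tool_rot: [0.297, 0.051, 0.953, -0.017]
contact_force: [-3.7, -0.7, 2.4]
gripper_width: 0.001
grasp_force: 1.7
time: 14.1
tool_pos: [0.5918, -0.0518, 0.0218]
tool_rot: [0.297, 0.051, 0.953, -0.017]
contact_force: [-3.7, -0.9, -0.5]
gripper_width: -0.002
grasp_force: 1.9
time: 14.3
tool_pos: [0.592, -0.0509, 0.0218]
tool_rot: [0.297, 0.051, 0.953, -0.018]
contact_force: [-7.5, -10.3, 0.7]
gripper_width: 0.001
grasp_force: 6.7
```

```bash
python3 -m inch '[{"dx":0,"dy":0.004,"dz":0,"rx":0,"ry":0,"rz":0},{"dx":0,"dy":0.004,"dz":0,"rx":0,"ry":0,"rz":0}]'
python3 - <<'E'
from h import *
go(j2w([.030,-.135,.025]),83.64,35)
a=save("scene","s5.png");b=save("side","d5.png")
a=cv2.resize(a[165:265,230:345],(460,400),interpolation=2);b=cv2.resize(b[155:235,265:325],(300,400),interpolation=2)
cv2.imwrite("pics/m5.png",np.hstack([a,b])[:,:,::-1])
E
```

```text
time: 14.5
tool_pos: [0.5922, -0.0504, 0.0217]
tool_rot: [0.297, 0.051, 0.953, -0.02]
contact_force: [-11.2, -24.8, 1.4]
gripper_width: -0.001
grasp_force: 14.9
d [-0.0063 -0.026  -0.0003] r [-0.0039 -0.0036  0.0035] | t 14.5 jig tcp [ 0.026  -0.1142  0.0217]
```

View pics/m5.png

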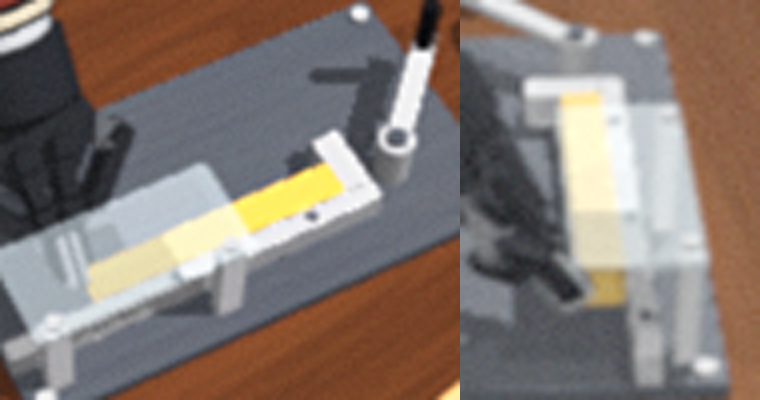

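The fingertips at (75,265) press the right end with 25 N and the tube no longer moves, so it is on the stop and flush. I withdraw and go on to the keeper.

```bash
python3 -m inch '[{"dx":0.005,"dy":-0.025,"dz":-0.004,"rx":0,"ry":0,"rz":0},{"dx":0.03,"dy":-0.03,"dz":-0.021,"rx":0,"ry":0,"rz":0},{"dx":0.06,"dy":-0.03,"dz":-0.042,"rx":0,"ry":0,"rz":0},{"dx":0.09,"dy":-0.03,"dz":-0.063,"rx":0,"ry":0,"rz":0},{"dx":0.1,"dy":-0.03,"dz":-0.075,"rx":0,"ry":0,"rz":0}]'
python3 - <<'E'
from h import *
go(j2w([-.07,.0,.15]),83.64,0)
print("jar",w2j(onz("scene",(373,160),.07)), w2j(onz("side",(271,131),.07)))
print("pivot->peg now", [ (round(r["confidence"],2),r["bbox"]) for r in nets.boxes_of("side","keeper_peg")])
E
```

```text
time: 15.1
tool_pos: [0.4891, -0.0589, 0.025]
tool_rot: [0.297, 0.051, 0.953, -0.017]
contact_force: [-0.7, -0.9, -0.3]
gripper_width: 0.001
grasp_force: 0.0
d [-0.095   0.1675 -0.1245] r [-1.000e-04  4.031e-01  2.000e-03] | t 15.1 jig tcp [-0.0755 -0.1341  0.025 ]
jar [-0.00907741  0.28918534  0.07      ] [-0.00930026  0.28983155  0.07      ]
pivot->peg now [(0.51, [279.1, 155.3, 25.3, 24.4])]
```

```bash
python3 -m inch '[{"dx":-0.03,"dy":0.02,"dz":-0.05,"rx":0,"ry":0.1,"rz":0},{"dx":-0.06,"dy":0.07,"dz":-0.09,"rx":0,"ry":0.2,"rz":0},{"dx":-0.095,"dy":0.12,"dz":-0.1245,"rx":0,"ry":0.3,"rz":0},{"dx":-0.095,"dy":0.1675,"dz":-0.1245,"rx":0,"ry":0.403,"rz":0},{"dx":-0.095,"dy":0.1675,"dz":-0.1245,"rx":0,"ry":0.403,"rz":0}]'; python3 -c "
from h import *
go(j2w([.004,.194,.15]),83.64,0)"
```

```text
time: 15.65
tool_pos: [0.5172, 0.0776, 0.1561]
tool_rot: [0.004, 0.051, 0.999, 0.0]
contact_force: [-1.3, -0.2, -0.1]
gripper_width: 0.003
grasp_force: 0.0
d [-0.0852  0.236   0.0084] r [0.0004 0.0053 0.0054] | t 15.65 jig tcp [-0.0627  0.0047  0.1561]
```

```bash
python3 -m inch '[{"dx":-0.085,"dy":0.236,"dz":0,"rx":0,"ry":0.005,"rz":0.005},{"dx":-0.085,"dy":0.236,"dz":0,"rx":0,"ry":0.005,"rz":0.005},{"dx":-0.085,"dy":0.236,"dz":0,"rx":0,"ry":0.005,"rz":0.005},{"dx":-0.085,"dy":0.236,"dz":0,"rx":0,"ry":0.005,"rz":0.005},{"dx":-0.085,"dy":0.236,"dz":0,"rx":0,"ry":0.005,"rz":0.005}]'; python3 -c "
from h import *
go(j2w([.004,.194,.062]),83.64,0)"
```

```text
time: 16.15
tool_pos: [0.6016, 0.2591, 0.1501]
tool_rot: [-0.002, 0.055, 0.998, 0.0]
contact_force: [0.3, 0.3, -0.9]
gripper_width: -0.003
grasp_force: 0.0
d [-0.0042 -0.0006  0.1101] r [ 0.0004 -0.0029  0.0002] | t 16.15 jig tcp [0.001  0.1944 0.1501]
```

```bash
python3 -m inch '[{"dx":-0.001,"dy":0,"dz":0.04,"rx":0,"ry":-0.003,"rz":0},{"dx":-0.001,"dy":0,"dz":0.08,"rx":0,"ry":-0.003,"rz":0},{"dx":-0.001,"dy":0,"dz":0.11,"rx":0,"ry":-0.003,"rz":0},{"dx":-0.001,"dy":0,"dz":0.11,"rx":0,"ry":-0.003,"rz":0}]'; python3 -m inch '[{"dx":0.0185,"dy":-0.0118,"dz":0,"rx":0,"ry":0,"rz":0},{"dx":0.0326,"dy":-0.0236,"dz":0,"rx":0,"ry":0,"rz":0},{"dx":0.0445,"dy":-0.0378,"dz":0,"rx":0,"ry":0,"rz":0},{"dx":0.0538,"dy":-0.0539,"dz":0,"rx":0,"ry":0,"rz":0}]'; python3 -c "
from h import *
go(j2w([-.039,.1509,.062]),83.64,0)"
```

```text
time: 16.55
tool_pos: [0.5969, 0.2525, 0.0581]
tool_rot: [-0.004, 0.058, 0.998, -0.002]
contact_force: [0.3, 0.6, 0.4]
gripper_width: 0.0
grasp_force: 0.0
time: 16.95
tool_pos: [0.5536, 0.2158, 0.0657]
tool_rot: [0.002, 0.058, 0.998, 0.0]
contact_force: [1.0, 0.2, -1.2]
gripper_width: -0.001
grasp_force: 0.5
d [-0.0035  0.006   0.0046] r [ 0.0002  0.0023 -0.0029] | t 16.95 jig tcp [-0.0419  0.1461  0.0657]
```

```bash
python3 -m inch '[{"dx":0.006,"dy":-0.029,"dz":0.003,"rx":0,"ry":0,"rz":0},{"dx":0.006,"dy":-0.048,"dz":0.004,"rx":0,"ry":0,"rz":0},{"dx":0.003,"dy":-0.066,"dz":0.004,"rx":0,"ry":0,"rz":0},{"dx":-0.004,"dy":-0.084,"dz":0.004,"rx":0,"ry":0,"rz":0},{"dx":-0.013,"dy":-0.1,"dz":0.004,"rx":0,"ry":0,"rz":0}]'; python3 -c "
from h import *
go(j2w([-.0045,.0414,.062]),83.64,0)
go(j2w([.0174,.0325,.062]),83.64,0)
save('side','d6.png');print([ (round(r['confidence'],2),w2j(onz('side',(r['bbox'][0],r['bbox'][1]-r['bbox'][3]/2),.093))) for r in nets.boxes_of('side','keeper_peg')])
"
```

```text
time: 17.45
tool_pos: [0.5537, 0.1337, 0.0604]
tool_rot: [-0.0, 0.058, 0.998, -0.001]
contact_force: [-0.6, 2.3, -0.2]
gripper_width: -0.001
grasp_force: 0.6
d [-0.0353 -0.0287 -0.002 ] r [-0.0011 -0.0005 -0.0032] | t 17.45 jig tcp [-0.0326  0.0645  0.0604]
d [-0.0627 -0.0397 -0.002 ] r [-0.0011 -0.0005 -0.0032] | t 17.45 jig tcp [-0.0326  0.0645  0.0604]
[(0.57, array([0.01108737, 0.0452903 , 0.093     ]))]
```

```bash
python3 -m inch '[{"dx":-0.017,"dy":-0.016,"dz":-0.002,"rx":0,"ry":0,"rz":0},{"dx":-0.035,"dy":-0.029,"dz":-0.002,"rx":0,"ry":0,"rz":0},{"dx":-0.044,"dy":-0.034,"dz":-0.002,"rx":0,"ry":0,"rz":0},{"dx":-0.052,"dy":-0.037,"dz":-0.002,"rx":0,"ry":0,"rz":0},{"dx":-0.052,"dy":-0.037,"dz":-0.002,"rx":0,"ry":0,"rz":0}]'; python3 -m inch '[{"dx":-0.005,"dy":-0.002,"dz":0,"rx":0,"ry":0,"rz":0},{"dx":-0.01,"dy":-0.003,"dz":0,"rx":0,"ry":0,"rz":0},{"dx":-0.01,"dy":-0.003,"dz":0,"rx":0,"ry":0,"rz":0}]'; python3 -c "
from h import *
go(j2w([.0174,.0325,.062]),83.64,0)"
```

```text
time: 18.05
tool_pos: [0.592, 0.1001, 0.0618]
tool_rot: [-0.0, 0.058, 0.998, -0.001]
contact_force: [-0.1, -0.5, 0.1]
gripper_width: 0.001
grasp_force: 0.0
time: 18.35
tool_pos: [0.5989, 0.0973, 0.0617]
tool_rot: [-0.0, 0.058, 0.998, -0.001]
contact_force: [-0.3, 0.2, 0.2]
gripper_width: -0.004
grasp_force: 0.0
d [-0.0013 -0.001  -0.0004] r [-0.0014 -0.0006 -0.0029] | t 18.35 jig tcp [0.0164 0.0333 0.0617]
```

Nearly closed. I press on gently until the limit is felt.

```bash
python3 -m inch '[{"dx":-0.004,"dy":-0.001,"dz":0,"rx":0,"ry":0,"rz":0},{"dx":-0.004,"dy":-0.001,"dz":0,"rx":0,"ry":0,"rz":0}]'; python3 -m inch '[{"dx":-0.004,"dy":0,"dz":0,"rx":0,"ry":0,"rz":0},{"dx":-0.004,"dy":0,"dz":0,"rx":0,"ry":0,"rz":0}]'; python3 -m inch '[{"dx":-0.003,"dy":0,"dz":0,"rx":0,"ry":0,"rz":0},{"dx":-0.003,"dy":0,"dz":0,"rx":0,"ry":0,"rz":0}]';python3 -c "
from h import *
go(j2w([.0174,.0325,.062]),83.64,0)"
```

```text
time: 18.55
tool_pos: [0.602, 0.0961, 0.0617]
tool_rot: [-0.0, 0.058, 0.998, -0.001]
contact_force: [-0.1, -0.1, 0.5]
gripper_width: -0.003
grasp_force: 0.0
time: 18.75
tool_pos: [0.6036, 0.0959, 0.0615]
tool_rot: [-0.003, 0.058, 0.998, -0.001]
contact_force: [-6.4, -0.8, 3.9]
gripper_width: -0.002
grasp_force: 2.9
time: 18.95
tool_pos: [0.6038, 0.0958, 0.0615]
tool_rot: [-0.006, 0.058, 0.998, -0.001]
contact_force: [-14.7, 0.7, 9.2]
gripper_width: -0.001
grasp_force: 7.3
d [ 0.0049  0.0002 -0.0006] r [-0.0021 -0.0076 -0.0028] | t 18.95 jig tcp [0.0213 0.0323 0.0615]
```

```bash
python3 -m inch '[{"dx":0.02,"dy":0,"dz":0,"rx":0,"ry":0,"rz":0},{"dx":0.07,"dy":0,"dz":-0.03,"rx":0,"ry":0,"rz":0},{"dx":0.12,"dy":0,"dz":-0.09,"rx":0,"ry":0,"rz":0},{"dx":0.17,"dy":0,"dz":-0.14,"rx":0,"ry":0,"rz":0},{"dx":0.2,"dy":0,"dz":-0.15,"rx":0,"ry":0,"rz":0}]'
python3 - <<'E'
from h import *
a=save("scene","s7.png");b=save("side","d7.png")
a=cv2.resize(a[165:265,230:345],(460,400),interpolation=2);b=cv2.resize(b[145:225,265:325],(300,400),interpolation=2)
cv2.imwrite("pics/m7.png",np.hstack([a,b])[:,:,::-1])
E
```

```text
time: 19.45
tool_pos: [0.4489, 0.1143, 0.1853]
tool_rot: [0.002, 0.058, 0.998, -0.001]
contact_force: [0.3, -0.6, 2.3]
gripper_width: -0.002
grasp_force: 0.0
```

View pics/m7.png

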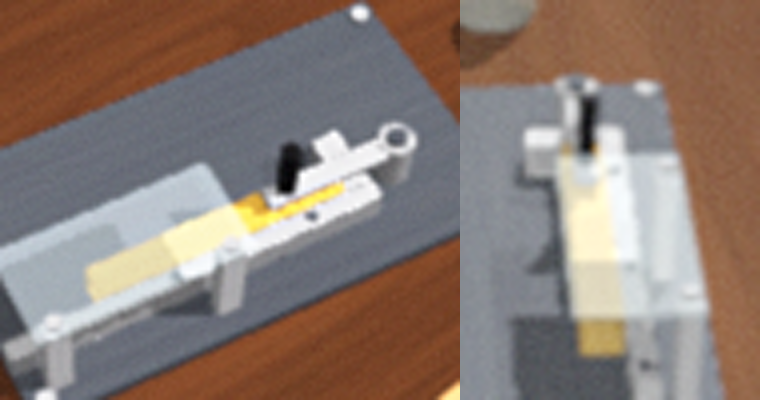

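The keeper lies along the tube, with its peg at (288,165). The tube is still flush on the rail and at the stop, and the arm is clear, so I hand in.

```bash
python3 -c "
from h import *
print(ticket.job_done())"
```

```text
the job is handed in; nothing more can be done
None
```

I handed the job in at about 19.5 s. From the pictures and contact forces, the tube is flush on the rail and against the end stop, the keeper is closed to its limit, and I saw no sign of contact with the guard or other bench items; no verdict came back.

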